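# Load the drop-feed clamp fixture and knock its locking pin home

### The arm

A 7-joint arm with a two-finger parallel gripper is mounted at the origin on a cart in front of the work surface, level with it; the furniture and walls round the work are solid. World frame = base frame: x ahead of the robot, y to its left, z up, the work surface at z = 0. Lengths are in m, angles in rad, forces in N, time in s.
With the tool pointing down it reaches from about 0.35 to 0.9 m from the base axis. Payload 8.1 kg.
Tool frame: the origin (TCP) lies midway between the tips of the shut fingers; the grasp point (between the pads) lies 19 mm behind it; z points along the fingers, y is the direction in which the jaws open and shut (so a half turn about z gives the same grasp; the last joint's range is limited). The gripper opens to 92 mm and grips with 3 to 60 N. Pads are 19 mm wide; open, the fingers measure 130 mm over their backs; the gripper's body (75 mm by 190 mm) begins 47 mm behind the grasp point.
Start: joints at [1.08, 0.434, 0.025, 1.573, -0.012, 1.134, -0.075], TCP at [0.236, -0.579, 0.227] pointing down, gripper open.
Joint ranges: [-2.62, 2.62], [-0.44, 2.09], [-1.27, 1.32], [0.08, 2.57], [-1.32, 4.46], [0.12, 2], [-2.74, 2.74]. Speed limits (rad/s): [2.22, 2.22, 3.01, 3.01, 3.14, 3.14, 3.14].

### API

Orientations are given as a rotation vector (axis times angle).
In Python, from cell import arm gives the robot as it stands. The module is installed in compiled form; this text tells all that it offers.
- The arm moves only by the tool jog_arm, never from a script. Its argument "increments" is a list of rows, each an object with "slide": the shift along the tool's x, y, z in mm, a list of three; "roll": the turn about the tool's z in rad; "gripper": the opening, from 0 (shut) to 1 (fully open). In form: [{"slide": [x, y, z], "roll": roll, "gripper": gripper}, ...]. A call has exactly 10 rows; each row is the pose to reach, as a shift and turn from the pose commanded when the call began, along the tool's axes at that moment; what a row does not reach only later rows make up. A row lasts 1/12 s, in which the tool goes at most 41.7 mm and 7.16 degrees, less where a joint would pass 70% of its speed; a pose out of reach is approached as far as the arm can. A call with a gripper value outside its range is refused whole. The fingers move at their own pace and stop on an object; "newtons" is the grip in N (left out, the last holds). Time passes only in rows, so rows that repeat a pose let the fingers close, or fill a call up. It gives the time, the measured TCP pose, the force and the opening at its end, in the units of the state.
- arm.observe(): the state, without advancing time (a new reading comes with each control period).
- arm.get_image(name): name is "scene" or "top" or "wrist"; returns a dict with "frame" (400x640x3 uint8, blue, green, red), "depth" (400x640 float32, m along the optical axis (not along the pixel's ray), 0 where there is no reading), "intrinsics" (3x3 intrinsics, pixels), "dist_coeffs" ([k1, k2, p1, p2, k3] as OpenCV has them; the pictures are not rectified), "R" (3x3) and "t" (3): a world point X has camera coordinates R X + t; the wrist camera has in their place "hand_eye" (4x4, takes a point from camera to tool coordinates, whose origin is the TCP and whose axes are the flange's). Camera axes: x right, y down, z forward; pixel columns grow to the right and rows downward; lengths in m; the calibration is good to about 2 mm. A picture is of the moment at which its call begins: read the wrist's pose just before it.
- arm.sign_off(): hands the job in, once; it reports no verdict.
The state is a dict: "clock": time; "joints": joint angles; "dq": joint speeds; "joint_efforts": joint torques, N m; "position": TCP position; "ee_rot": TCP orientation; "force": force on the tool from outside, world axes, zero at the start; "ft_torque": the same for the moment, N m; "width": opening from 0.0 (shut) to 1.0 (fully open).
Only numpy, scipy, OpenCV 4.12 (cv2) and the standard library are available. Lean on these libraries where they do the work, as an engineer would, in place of code of your own. Each camera call takes 0.05 s, during which the arm holds its last target.

### The job

Drop the copper-coloured turned part into the blue funnel so that it falls to the bottom of the fixture's well. Then pick up the yellow-faced mallet and strike the red sprung pin with it, a brisk tap rather than a slow push and without touching the pin by hand, so that it snaps fully down and slides the keeper bar over the part. Finally stand the mallet back on the black mat, upright on its head as it was, and leave the two grey turned parts where they are.

Things in the scene. Friction and masses are not known exactly. Their poses are not given: they have to be found in the camera images.
- fixture: Fixed aluminium base plate 100 x 215 x 10 mm. Origin: centre of the underside; z up; y points from the grey pin tower (at y = -55 mm; 56 x 52 mm, 70 mm high, with a brass bush up to 75 mm) to the blue funnel and well (y = +55 mm). Between them, up to 56 mm high, a steel guide holds the brass keeper bar, which the pin slides along +y into the well, 45 to 51 mm above the bench
- well (a point): Centre of the well's floor, on the axis of the funnel, 10 mm above the bench. The well is a round tube of 36 mm inner diameter that runs up to 54 mm above the bench, where the funnel begins
- funnel_rim (a point): Centre of the funnel's mouth, 84 mm above the bench: the funnel is 90 mm across outside and about 83 mm inside at the rim, and narrows to the well
- pin_top (a point): Centre of the top of the pin's red head, a flat disc 28 mm in diameter and 8 mm thick; 97 mm above the bench when up, 83 mm when fully down. It moves only up and down
- pin (a joint): Travel of the red pin, m: 0 up, 0.014 fully down. A snap-action spring holds it up with about 7 N; this force falls to nothing half-way (0.007) and then pulls the pin fully down, where it stays; short of half-way it jumps back up
- mallet_grip (a point): Centre of the black handle of the mallet, the place to grip it: 62 mm from the head's axis, 32 mm above the striking face. Handle: bar 22 mm wide, 24 mm high, from 41 to 131 mm from the head's axis, thinner next to the head. The mallet stands on its head with the handle level; x points from the handle to the head, z up. Mass about 0.35 kg
- mallet_face (a point): Centre of the mallet's lower striking face, on which it stands, flat and 44 mm in diameter; the head is a yellow-faced upright cylinder 44 mm in diameter, 64 mm high. Same axes as mallet_grip
- mallet: The whole mallet; origin at the centre of its lower striking face, same axes as mallet_face
- mat: Black rubber mat 190 x 120 x 3 mm fixed on the bench; origin at the centre of its underside, long side along its x
- copper_part_mid (a point): Centre of the loose copper-coloured (pinkish) turned part, 24 mm in diameter and 20 mm high, narrower in its upper half; it stands upright on the bench
- copper_part: The copper-coloured turned part; origin at the centre of its underside
- grey_part_a_mid (a point): Centre of a grey turned part, 26 mm in diameter, 18 mm high, narrower in its upper half; not to be moved
- grey_part_b_mid (a point): Centre of the other grey turned part, same size; not to be moved

How it is judged:
By the outcome, as a careful person would: the job done as asked, in the order asked, and still so for the second after the job is handed in, with the robot touching nothing.
It also fails if it takes over 56 s, if anything falls off the work surface, if the arm or the gripper's body presses on something with over 40 N, if the wrist force passes 120 N, or if a joint passes its speed limit or range.

## Working session

There is one attempt and no reset: what is moved stays moved. The work goes in short steps, Python scripts to look and compute and a tool call to move; the robot and the scene stay as the last step left them, time stands still between calls to the robot, and variables do not carry over. Pictures are saved under pics/ and viewed, and the job is handed in when it is done.

Besides the shell and the picture viewer there is one more tool, called after ">>>" by a JSON object that holds its "op" and its "data". jog_arm: Moves the arm, as the interface text tells. Its arguments: {"type":"object","properties":{"increments":{"type":"array"},"newtons":{"type":"number"}},"required":["increments"]}

```bash
mkdir -p pics
cat > h.py <<'E'
import numpy as np, cv2
from cell import arm
E
python3 - <<'E'
from h import *
s=arm.observe(); print(s)
for n in ["scene","top","wrist"]:
    im=arm.get_image(n); cv2.imwrite(f"pics/{n}0.png",im["frame"]); np.savez(f"{n}0.npz",**im)
    print(n,im["intrinsics"].tolist(),im["dist_coeffs"], im.get("R"),im.get("t"),im.get("hand_eye"))
E
```

```text
{'clock': 0.0, 'joints': array([ 1.08041306,  0.43520388,  0.02497036,  1.5741151 , -0.01160195,
        1.13403805, -0.07508389]), 'dq': array([ 0.00014148,  0.00029353, -0.00133159,  0.00139271,  0.00100807,
       -0.00036132, -0.00054606]), 'joint_efforts': array([-2.48594233e-04, -6.67840791e+01,  9.85185988e-01, -3.14462686e+01,
       -6.05025259e-02,  4.26270033e-02,  1.23828008e-04]), 'position': array([ 0.23607979, -0.57811817,  0.22594987]), 'ee_rot': array([-3.08121460e+00, -6.04938784e-01,  7.08275659e-04]), 'force': array([-0.05186545, -0.32051969, -0.15652783]), 'ft_torque': array([0.02344388, 0.02133075, 0.0408754 ]), 'width': 1.0028332605223824}
scene [[456.97849267725417, 0.0, 323.37822947852317], [0.0, 456.97849267725417, 201.82201339564523], [0.0, 0.0, 1.0]] [-0.06067204  0.          0.          0.          0.        ] [[-0.59008553 -0.80717409  0.0164029 ]
 [-0.48862765  0.34089084 -0.80314161]
 [ 0.6426835  -0.48193716 -0.59556234]] [0.21357196 0.29737862 0.77346074] None
top [[375.3137374705351, 0.0, 311.2621481051624], [0.0, 375.3137374705351, 202.51318086208906], [0.0, 0.0, 1.0]] [-0.08825215  0.          0.          0.          0.        ] [[ 0.02783573 -0.99915076 -0.03037964]
 [-0.99631126 -0.02526307 -0.08201007]
 [ 0.08117294  0.03255039 -0.99616837]] [-0.04478732  0.48000867  0.98621146] None
wrist [[340.29052624740035, 0.0, 322.5388370148287], [0.0, 340.29052624740035, 197.17052097252025], [0.0, 0.0, 1.0]] [-0.05594017  0.          0.          0.          0.        ] None None [[-4.07034147e-05 -9.67780310e-01 -2.51796086e-01  6.65108578e-02]
 [ 9.99999976e-01 -9.37462099e-05  1.98662033e-04  7.87243675e-04]
 [-2.15866133e-04 -2.51796072e-01  9.67780291e-01 -1.57756654e-01]
 [ 0.00000000e+00  0.00000000e+00  0.00000000e+00  1.00000000e+00]]
```

View pics/scene0.png

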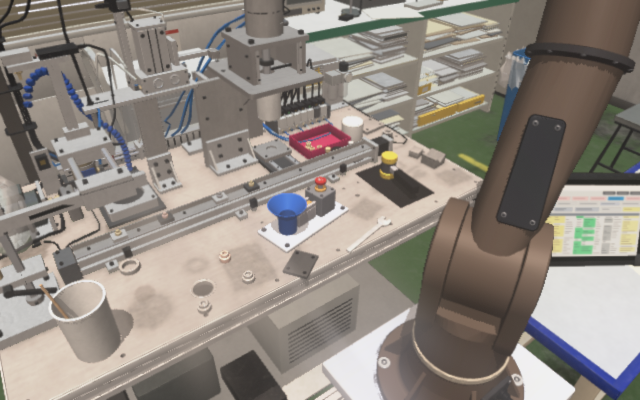

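View pics/top0.png

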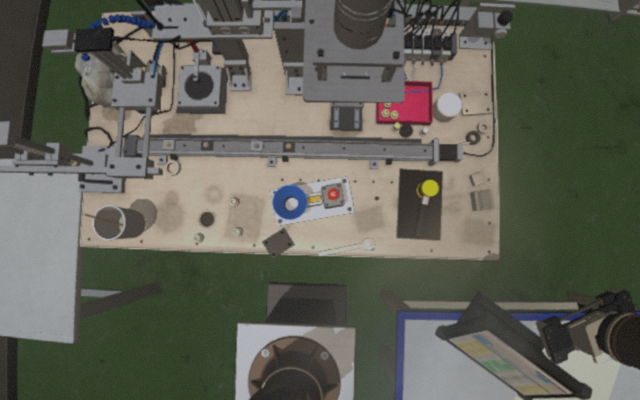

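View pics/wrist0.png

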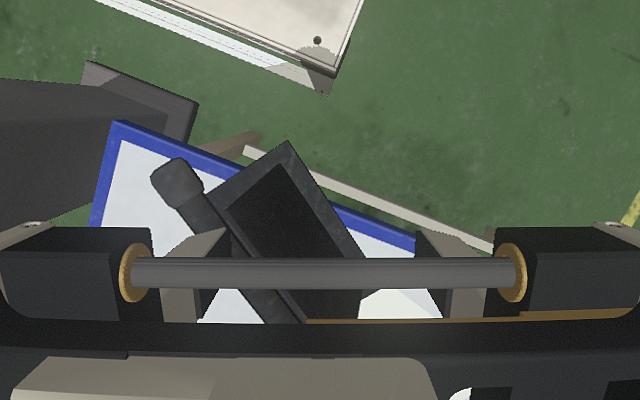

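Run:
```python
from h import *
t=cv2.imread("pics/top0.png"); s=cv2.imread("pics/scene0.png")
a=cv2.resize(t[160:260,180:280],None,fx=4,fy=4,interpolation=cv2.INTER_CUBIC)
b=cv2.resize(t[160:260,380:480],None,fx=4,fy=4,interpolation=cv2.INTER_CUBIC)
cv2.imwrite("pics/c1.png",np.hstack([a,b]))
a=cv2.resize(s[230:330,180:280],None,fx=4,fy=4,interpolation=cv2.INTER_CUBIC)
b=cv2.resize(s[130:230,350:450],None,fx=4,fy=4,interpolation=cv2.INTER_CUBIC)
cv2.imwrite("pics/c2.png",np.hstack([a,b]))
b=cv2.resize(t[160:240,260:380],None,fx=6,fy=6,interpolation=cv2.INTER_CUBIC)
cv2.imwrite("pics/c3.png",b)
```

```text
(no output)
```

View pics/c1.png

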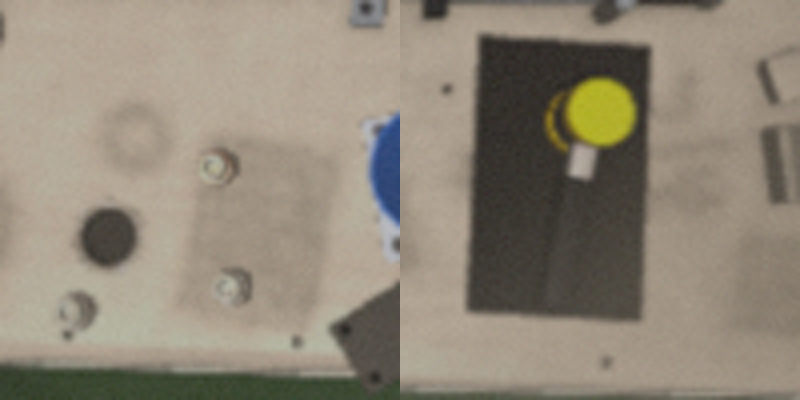

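View pics/c2.png

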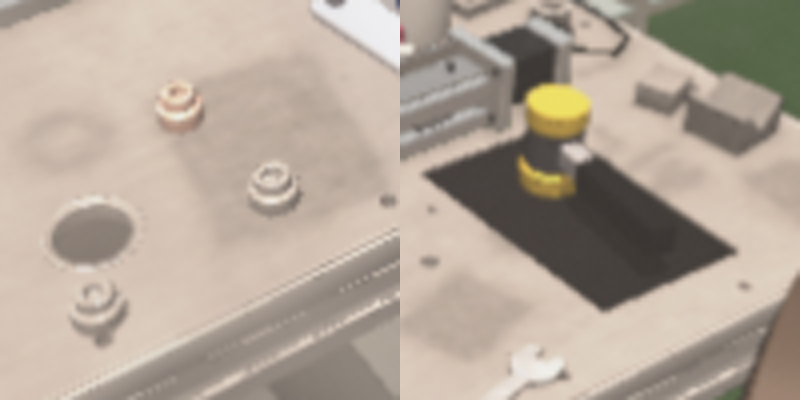

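View pics/c3.png

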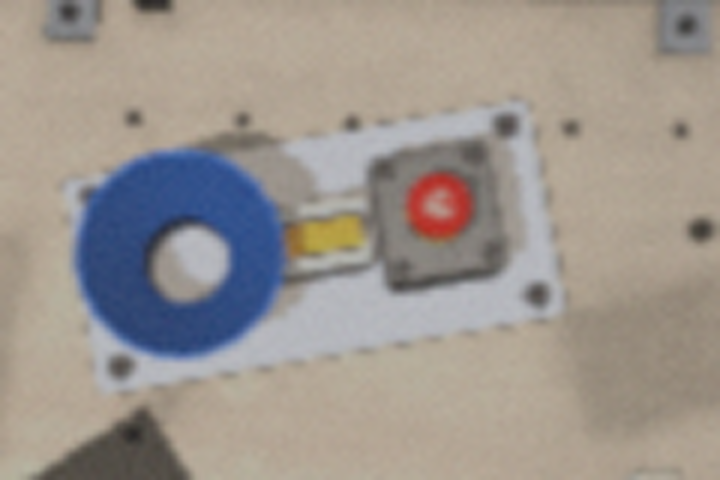

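```bash
cat >> h.py <<'E'
from scipy.spatial.transform import Rotation as Ro
def cam(im,state=None):
    K=im["intrinsics"];d=im["dist_coeffs"]
    if "R" in im and im["R"] is not None: return K,d,im["R"],im["t"]
    T=np.eye(4);T[:3,:3]=Ro.from_rotvec(state["ee_rot"]).as_matrix();T[:3,3]=state["position"]
    M=np.linalg.inv(T@im["hand_eye"]); return K,d,M[:3,:3],M[:3,3]
def ray(im,uv,z,state=None):
    K,d,R,t=cam(im,state)
    p=cv2.undistortPoints(np.array([[uv]],float),K,d)[0,0]
    v=R.T@np.array([p[0],p[1],1]);c=-R.T@t
    return c+v*(z-c[2])/v[2]
def proj(im,X,state=None):
    K,d,R,t=cam(im,state)
    return cv2.projectPoints(np.atleast_2d(X).astype(float),cv2.Rodrigues(R)[0],t,K,d)[0][:,0]
E
python3 - <<'E'
from h import *
np.set_printoptions(precision=4,suppress=True)
T=dict(np.load("top0.npz"));S=dict(np.load("scene0.npz"))
def r(n,u,v,z):print(n,ray(T,(u,v),z))
r("copper top",234.7,201.7,.018)
r("g1",238.5,231.2,.016);r("g2",199,237.7,.016)
for n,u,v,z in [("copper",180+178/4,230+98/4,.016),("g1",180+273/4,230+180/4,.014),("g2",180+97/4,230+297/4,.014),("mallet top",350+(558-400)/4,130+100/4,.067)]:print("S",n,ray(S,(u,v),z))
f=lambda x,y:(260+x/6,160+y/6)
r("funnel",*f(180,253),.084);r("pin",*f(440,205),.097)
for x,y in [(70,182),(523,100),(563,312),(103,388)]: r("corner",*f(x,y),.01)
r("mallet",430,188,.067)
r("neck",380+183/4,160+163/4,.044)
g=lambda x,y:(380+x/4,160+y/4)
for x,y in [(80,37),(250,46),(240,320),(68,310)]: r("mat",*g(x,y),.003)
r("hend",*g(165,303),.04)
E
```

```text
copper top [0.4781 0.1755 0.018 ]
g1 [0.3987 0.1621 0.016 ]
g2 [0.3778 0.2702 0.016 ]
S copper [0.4761 0.1812 0.016 ]
S g1 [0.3945 0.1681 0.014 ]
S g2 [0.3743 0.2753 0.014 ]
S mallet top [ 0.5221 -0.3369  0.067 ]
funnel [0.4753 0.0193 0.084 ]
pin [ 0.4967 -0.0885  0.097 ]
corner [0.5123 0.077  0.01  ]
corner [ 0.5546 -0.1272  0.01  ]
corner [ 0.4591 -0.147   0.01  ]
corner [0.4194 0.0587 0.01  ]
mallet [ 0.522  -0.3362  0.067 ]
neck [ 0.4912 -0.3316  0.044 ]
mat [ 0.5798 -0.2719  0.003 ]
mat [ 0.5768 -0.3891  0.003 ]
mat [ 0.3896 -0.3822  0.003 ]
mat [ 0.3936 -0.2653  0.003 ]
hend [ 0.3998 -0.3213  0.04  ]
```

```bash
cat >> h.py <<'E'
def go(pos,yaw=None,s=None,quiet=False):
    "slide (mm, tool axes now) and roll to reach world pos with tool-x at yaw deg"
    s=s or arm.observe(); R=Ro.from_rotvec(s["ee_rot"]).as_matrix()
    cy=np.degrees(np.arctan2(R[1,0],R[0,0]))
    sl=R.T@(np.array(pos)-s["position"])*1e3
    roll=0 if yaw is None else -np.radians((yaw-cy+180)%360-180)
    print("pos",s["position"].round(4),"yaw",cy.round(2),"tilt z",R[:,2].round(4),"-> slide",sl.round(1),"roll",round(float(roll),4))
E
python3 - <<'E'
from h import *
go([.42,-.2,.25],0)
E
```

```text
pos [ 0.2362 -0.5783  0.2261] yaw 22.21 tilt z [-5.0e-04  1.1e-03 -1.0e+00] -> slide [ 313.2 -280.7  -23.5] roll 0.3877
```

>>> {"op": "jog_arm", "data": {"increments": [{"slide": [20, -18, -8], "roll": 0.03, "gripper": 0.6}, {"slide": [50, -45, -16], "roll": 0.07, "gripper": 0.6}, {"slide": [80, -73, -23], "roll": 0.11, "gripper": 0.6}, {"slide": [112, -101, -23], "roll": 0.15, "gripper": 0.6}, {"slide": [144, -129, -23], "roll": 0.19, "gripper": 0.6}, {"slide": [175, -157, -23], "roll": 0.23, "gripper": 0.6}, {"slide": [207, -185, -23], "roll": 0.27, "gripper": 0.6}, {"slide": [239, -213, -23], "roll": 0.31, "gripper": 0.6}, {"slide": [270, -241, -23], "roll": 0.35, "gripper": 0.6}, {"slide": [300, -268, -23], "roll": 0.388, "gripper": 0.6}]}}

```text
clock: 0.98
position: [0.412, -0.2172, 0.2498]
ee_rot: [3.141, -0.004, 0.0]
force: [0.8, -0.8, 0.9]
width: 0.602
```

Run:
```python
from h import *
s=arm.observe();print(s["clock"],s["joints"].round(2),s["force"],s["width"])
go([.477,.178,.2],0)
```

```text
0.9833 [ 0.49  0.16 -0.13  1.9   0.02  1.08 -1.23] [ 0.82187951 -0.77623721  0.91817228] 0.6021911594807486
pos [ 0.412  -0.2172  0.2498] yaw -0.14 tilt z [ 1.e-04 -2.e-04 -1.e+00] -> slide [  64.  -395.4   49.7] roll -0.0024
```

>>> {"op": "jog_arm", "data": {"increments": [{"slide": [7, -35, 2], "roll": 0, "gripper": 0.6}, {"slide": [14, -75, 5], "roll": 0, "gripper": 0.6}, {"slide": [21, -116, 8], "roll": 0, "gripper": 0.6}, {"slide": [28, -157, 12], "roll": 0, "gripper": 0.6}, {"slide": [35, -198, 18], "roll": 0, "gripper": 0.6}, {"slide": [42, -239, 24], "roll": 0, "gripper": 0.6}, {"slide": [49, -280, 30], "roll": 0, "gripper": 0.6}, {"slide": [55, -320, 38], "roll": 0, "gripper": 0.6}, {"slide": [60, -360, 45], "roll": 0, "gripper": 0.6}, {"slide": [64, -395, 50], "roll": 0, "gripper": 0.6}]}}

```text
clock: 1.82
position: [0.4754, 0.1786, 0.1991]
ee_rot: [-3.141, -0.001, 0.001]
force: [0.2, -0.3, 0.9]
width: 0.6
```

Run:
```python
from h import *
s=arm.observe();print(s["clock"],s["position"],s["dq"].round(2))
im=arm.get_image("wrist");cv2.imwrite("pics/w1.png",im["frame"])
im.pop("R",None);np.savez("w1.npz",s=np.array(s,dtype=object),im=np.array(im,dtype=object))
s2=arm.observe();print(s2["clock"],s2["position"])
print(proj(im,[[.477,.178,.018],[.397,.165,.016],[.376,.273,.016]],s))
```

```text
1.8167 [0.47540901 0.17859904 0.19907354] [-0.7   0.37 -0.1  -0.33  0.21  0.02 -0.87]
1.8667 [0.47493988 0.18612172 0.19873278]
[[322.05969806 175.25827789]
 [334.10291317 247.93990695]
 [235.59362565 265.42548519]]
```

View pics/w1.png

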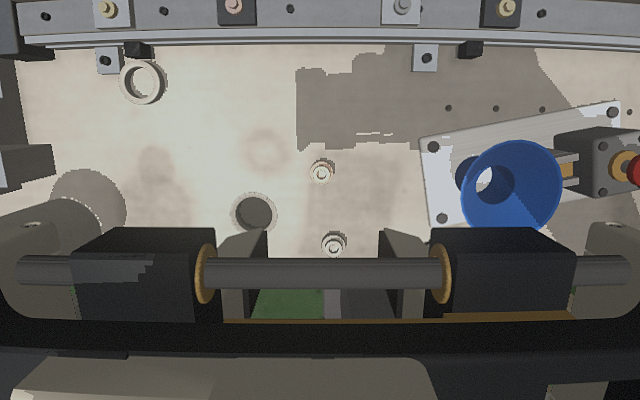

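Run:
```python
from h import *
arm.get_image("top")
s=arm.observe();im=arm.get_image("wrist");s2=arm.observe();print(s["position"],s2["position"])
c=cv2.resize(im["frame"][130:290,260:420],None,fx=4,fy=4,interpolation=cv2.INTER_CUBIC)
cv2.imwrite("pics/w2.png",c)
p=proj(im,[[.477,.178,.02],[.477,.178,0]],s);print(p,(p-[260,130])*4)
print(im["depth"][165:180:3,316:330:3])
import pickle;pickle.dump((s,im),open("w2.pkl","wb"))
```

```text
[0.4747757  0.18251231 0.19896028] [0.47501135 0.17900025 0.19904769]
[[326.47923255 174.93158004]
 [326.32116892 171.3645897 ]] [[265.9169302  179.72632016]
 [265.28467569 165.45835879]]
[[0.3543032  0.34808025 0.34789723 0.3423051  0.34353676]
 [0.34771895 0.34241417 0.34006223 0.34190425 0.33964592]
 [0.34900066 0.34140316 0.34852594 0.         0.34593603]
 [0.35106176 0.34161744 0.34706753 0.34776664 0.34803104]
 [0.35265985 0.34372634 0.34377104 0.3479845  0.3443526 ]]
```

View pics/w2.png

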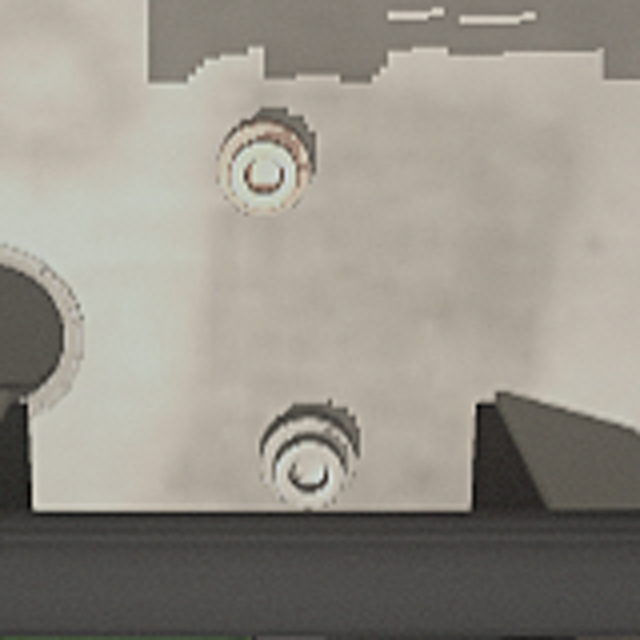

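>>> {"op": "jog_arm", "data": {"increments": [{"slide": [1, 0, 15], "roll": 0, "gripper": 0.6}, {"slide": [2, 0, 45], "roll": 0, "gripper": 0.6}, {"slide": [3, 0, 80], "roll": 0, "gripper": 0.6}, {"slide": [3, 0, 115], "roll": 0, "gripper": 0.6}, {"slide": [3, 0, 140], "roll": 0, "gripper": 0.6}, {"slide": [3, 0, 155], "roll": 0, "gripper": 0.6}, {"slide": [3, 0, 165], "roll": 0, "gripper": 0.6}, {"slide": [3, 0, 170], "roll": 0, "gripper": 0.6}, {"slide": [3, 0, 170], "roll": 0, "gripper": 0.6}, {"slide": [3, 0, 170], "roll": 0, "gripper": 0.6}]}}

```text
clock: 2.8
position: [0.4794, 0.1756, 0.0304]
ee_rot: [-3.141, 0.001, -0.002]
force: [0.3, 0.1, 0.1]
width: 0.6
```

Run:
```python
from h import *
go([.478,.1785,.004],0)
s=arm.observe();print(s["force"])
im=arm.get_image("wrist");cv2.imwrite("pics/w3.png",im["frame"])
p=proj(im,[[.478,.1785,.02]],s);print(p)
```

```text
pos [0.4794 0.1756 0.0304] yaw -0.04 tilt z [ 1.e-03  1.e-04 -1.e+00] -> slide [-1.4 -2.8 26.4] roll -0.0008
[0.2903156  0.0951002  0.10452547]
[[315.11498947 242.04863536]]
```

View pics/w3.png

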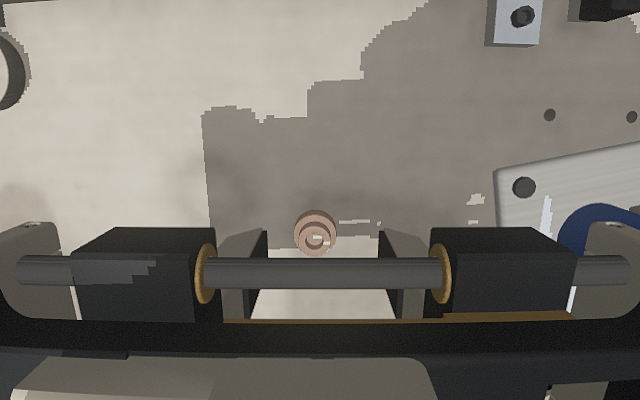

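>>> {"op": "jog_arm", "data": {"increments": [{"slide": [0, -1, 8], "roll": 0, "gripper": 0.6}, {"slide": [0, -3, 16], "roll": 0, "gripper": 0.6}, {"slide": [0, -3, 23], "roll": 0, "gripper": 0.6}, {"slide": [0, -3, 26], "roll": 0, "gripper": 0.6}, {"slide": [0, -3, 26], "roll": 0, "gripper": 0.5}, {"slide": [0, -3, 26], "roll": 0, "gripper": 0.1}, {"slide": [0, -3, 26], "roll": 0, "gripper": 0.1}, {"slide": [0, -3, 26], "roll": 0, "gripper": 0.1}, {"slide": [0, -3, 26], "roll": 0, "gripper": 0.1}, {"slide": [0, -3, 26], "roll": 0, "gripper": 0.1}], "newtons": 20}}

```text
clock: 3.68
position: [0.479, 0.1789, 0.0039]
ee_rot: [-3.141, 0.001, -0.001]
force: [-0.2, -0.6, 0.4]
width: 0.243
```

Run:
```python
from h import *
go([.4753,.0193,.14],0)
s=arm.observe();print(s["force"],s["width"])
```

```text
pos [0.479  0.1789 0.0039] yaw -0.02 tilt z [ 5.e-04  2.e-04 -1.e+00] -> slide [  -3.6  159.5 -136.1] roll -0.0003
[-0.24493577 -0.55433571  0.41906355] 0.24324397866291916
```

>>> {"op": "jog_arm", "data": {"increments": [{"slide": [0, -3, 0], "roll": 0, "gripper": 0.1}, {"slide": [0, -3, 0], "roll": 0, "gripper": 0.1}, {"slide": [0, -3, -10], "roll": 0, "gripper": 0.1}, {"slide": [0, -3, -25], "roll": 0, "gripper": 0.1}, {"slide": [0, -3, -50], "roll": 0, "gripper": 0.1}, {"slide": [0, -3, -80], "roll": 0, "gripper": 0.1}, {"slide": [0, -3, -110], "roll": 0, "gripper": 0.1}, {"slide": [-1, 0, -130], "roll": 0, "gripper": 0.1}, {"slide": [-2, 10, -140], "roll": 0, "gripper": 0.1}, {"slide": [-3, 30, -144], "roll": 0, "gripper": 0.1}]}}

```text
clock: 4.52
position: [0.4766, 0.1516, 0.1508]
ee_rot: [-3.139, -0.005, -0.006]
force: [0.0, -0.0, 0.1]
width: 0.245
```

Run:
```python
from h import *
go([.4753,.0193,.14],0)
s=arm.observe();print(s["force"],s["width"])
im=arm.get_image("wrist");cv2.imwrite("pics/w4.png",im["frame"][100:320,150:520])
im=arm.get_image("scene");cv2.imwrite("pics/s4.png",cv2.resize(im["frame"][150:300,170:370],None,fx=3,fy=3))
```

```text
pos [0.4766 0.1516 0.1508] yaw 0.19 tilt z [ 0.004  0.003 -1.   ] -> slide [ -1.8 132.3  10.4] roll 0.0033
[ 0.00020316 -0.00982757  0.0942809 ] 0.24450063164434002
```

View pics/w4.png

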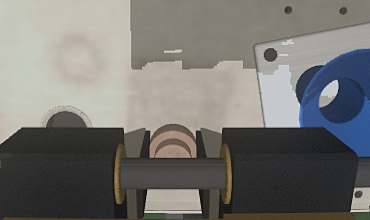

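View pics/s4.png

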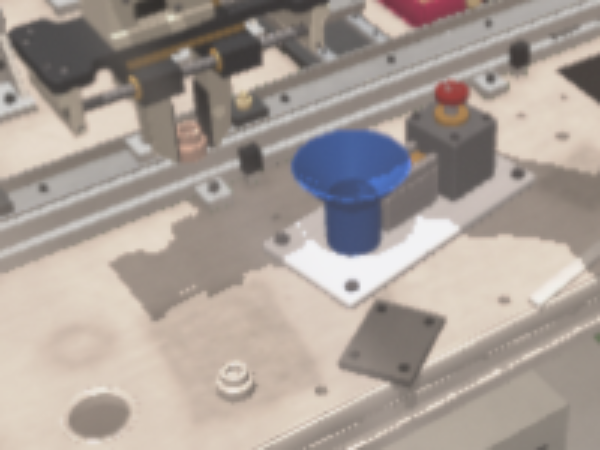

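>>> {"op": "jog_arm", "data": {"increments": [{"slide": [-1, 20, 4], "roll": 0, "gripper": 0.1}, {"slide": [-1, 45, 10], "roll": 0, "gripper": 0.1}, {"slide": [-1, 75, 10], "roll": 0, "gripper": 0.1}, {"slide": [-1, 100, 10], "roll": 0, "gripper": 0.1}, {"slide": [-1, 118, 10], "roll": 0, "gripper": 0.1}, {"slide": [-1, 128, 15], "roll": 0, "gripper": 0.1}, {"slide": [-1, 130, 25], "roll": 0, "gripper": 0.1}, {"slide": [-1, 130, 35], "roll": 0, "gripper": 0.1}, {"slide": [-1, 130, 40], "roll": 0, "gripper": 0.1}, {"slide": [-1, 130, 40], "roll": 0, "gripper": 0.1}]}}

```text
clock: 5.45
position: [0.4736, 0.0203, 0.106]
ee_rot: [-3.141, -0.003, 0.005]
force: [0.6, -0.0, -0.3]
width: 0.25
```

Run:
```python
from h import *
go([.476,.021,.085],0)
im=arm.get_image("wrist");cv2.imwrite("pics/w5.png",im["frame"])
s=arm.observe();im=arm.get_image("wrist")
a=np.linspace(0,2*np.pi,60);f=im["frame"].copy()
C=[.476,.021]
for q in proj(im,np.c_[C[0]+.045*np.cos(a),C[1]+.045*np.sin(a),a*0+.084],s): cv2.circle(f,tuple(int(round(v)) for v in q),1,(0,255,0),-1)
d=np.array([-.0214,.1078])/.1099;P=np.array(C)-.11*d
for q in proj(im,np.c_[P[0]+.014*np.cos(a),P[1]+.014*np.sin(a),a*0+.097],s): cv2.circle(f,tuple(int(round(v)) for v in q),1,(0,255,0),-1)
cv2.imwrite("pics/w5.png",f);print(s["position"])
```

```text
pos [0.4736 0.0203 0.106 ] yaw 0.12 tilt z [-3.e-03  5.e-04 -1.e+00] -> slide [ 2.4 -0.7 21. ] roll 0.002
[0.47406649 0.02026779 0.10673181]
```

View pics/w5.png

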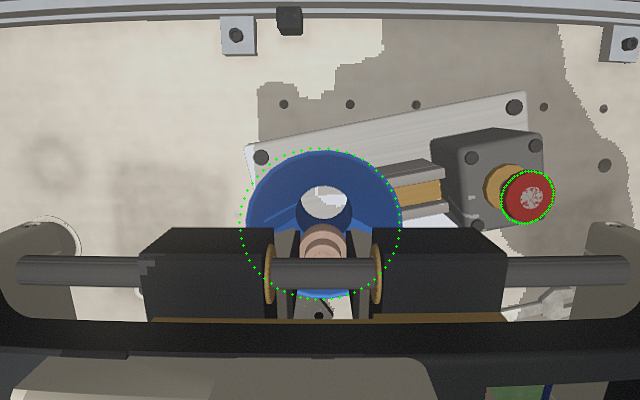

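>>> {"op": "jog_arm", "data": {"increments": [{"slide": [1, 0, 6], "roll": 0, "gripper": 0.1}, {"slide": [2, 0, 14], "roll": 0, "gripper": 0.1}, {"slide": [2, 0, 20], "roll": 0, "gripper": 0.1}, {"slide": [2, 0, 22], "roll": 0, "gripper": 0.1}, {"slide": [2, 0, 22], "roll": 0, "gripper": 0.1}, {"slide": [2, 0, 22], "roll": 0, "gripper": 0.1}, {"slide": [2, 0, 22], "roll": 0, "gripper": 0.42}, {"slide": [2, 0, 22], "roll": 0, "gripper": 0.42}, {"slide": [2, 0, 22], "roll": 0, "gripper": 0.42}, {"slide": [2, 0, 22], "roll": 0, "gripper": 0.42}]}}

```text
clock: 6.38
position: [0.4769, 0.0188, 0.0859]
ee_rot: [3.142, -0.001, 0.001]
force: [-0.1, 0.1, 0.7]
width: 0.411
```

>>> {"op": "jog_arm", "data": {"increments": [{"slide": [0, 0, -10], "roll": 0, "gripper": 0.42}, {"slide": [0, 0, -30], "roll": 0, "gripper": 0.42}, {"slide": [0, 0, -60], "roll": 0, "gripper": 0.5}, {"slide": [0, 0, -90], "roll": 0, "gripper": 0.5}, {"slide": [-10, 10, -115], "roll": 0, "gripper": 0.5}, {"slide": [-20, 25, -125], "roll": 0, "gripper": 0.5}, {"slide": [-30, 35, -130], "roll": 0, "gripper": 0.5}, {"slide": [-40, 40, -130], "roll": 0, "gripper": 0.5}, {"slide": [-45, 40, -130], "roll": 0, "gripper": 0.5}, {"slide": [-45, 40, -130], "roll": 0, "gripper": 0.5}]}}

```text
clock: 7.22
position: [0.4304, -0.021, 0.2156]
ee_rot: [3.141, -0.001, -0.001]
force: [0.2, -0.3, -1.1]
width: 0.499
```

Run:
```python
from h import *
s=arm.observe();print(s["clock"],s["position"],s["force"])
im=arm.get_image("wrist");cv2.imwrite("pics/w6.png",im["frame"])
p=proj(im,[[.476,.021,.02],[.476,.021,.084]],s);print(p)
```

```text
7.2167 [ 0.43044846 -0.02104473  0.21561717] [ 0.22897846 -0.31460541 -1.0977453 ]
[[280.25632667 130.34986361]
 [271.13623991 135.05830794]]
```

View pics/w6.png

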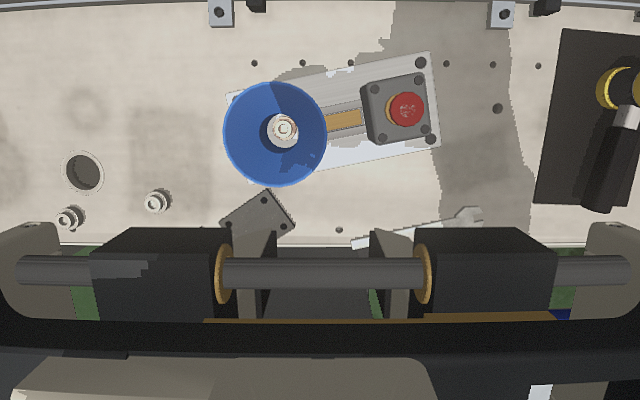

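>>> {"op": "jog_arm", "data": {"increments": [{"slide": [0, 15, 0], "roll": 0.0, "gripper": 0.6}, {"slide": [0, 45, 0], "roll": 0.02, "gripper": 0.6}, {"slide": [0, 85, 0], "roll": 0.04, "gripper": 0.6}, {"slide": [0, 125, 0], "roll": 0.06, "gripper": 0.6}, {"slide": [0, 165, 0], "roll": 0.08, "gripper": 0.6}, {"slide": [0, 205, 0], "roll": 0.1, "gripper": 0.6}, {"slide": [0, 240, 0], "roll": 0.12, "gripper": 0.6}, {"slide": [0, 270, 0], "roll": 0.12, "gripper": 0.6}, {"slide": [0, 290, 0], "roll": 0.12, "gripper": 0.6}, {"slide": [0, 300, 0], "roll": 0.12, "gripper": 0.6}]}}

```text
clock: 8.1
position: [0.4317, -0.3238, 0.2147]
ee_rot: [3.135, -0.193, -0.002]
force: [0.4, -0.3, 0.2]
width: 0.601
```

Run:
```python
from h import *
im=arm.get_image("top")
s=arm.observe();im=arm.get_image("wrist");s2=arm.observe();print(s["position"],s2["position"],s["ee_rot"])
import pickle;pickle.dump((s,im),open("w7.pkl","wb"))
f=im["frame"].copy();cv2.imwrite("pics/w7r.png",f)
h=np.array([.523,-.334]);d=np.array([.992,-.12]);n=np.array([-d[1],d[0]])
def bx(x0,x1,w,z): return [[*(h-x0*d+w*n),z],[*(h-x0*d-w*n),z],[*(h-x1*d-w*n),z],[*(h-x1*d+w*n),z]]
cv2.polylines(f,[proj(im,bx(.041,.131,.011,.047),s).round().astype(int)],True,(0,255,0),1)
a=np.linspace(0,2*np.pi,60)
for z in (.067,.003): cv2.polylines(f,[proj(im,np.c_[h[0]+.022*np.cos(a),h[1]+.022*np.sin(a),a*0+z],s).round().astype(int)],True,(0,255,0),1)
cv2.imwrite("pics/w7.png",f)
```

```text
[ 0.43162282 -0.32424791  0.21482315] [ 0.43189419 -0.32191051  0.21488144] [ 3.13510804e+00 -1.93386663e-01 -1.42931441e-03]
```

View pics/w7.png

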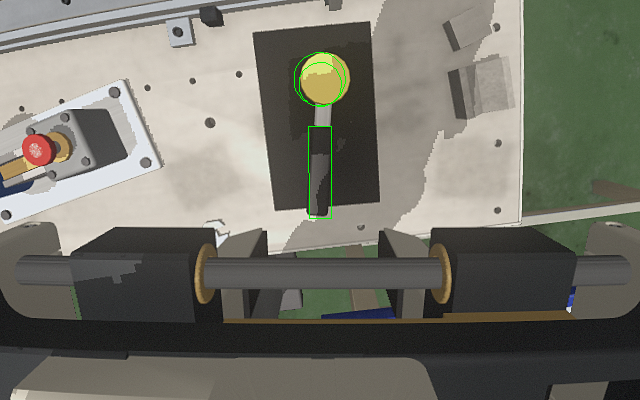

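Run:
```python
from h import *
import pickle;s,im=pickle.load(open("w7.pkl","rb"))
f=im["frame"]
c=cv2.resize(f[40:230,240:400],None,fx=4,fy=4,interpolation=cv2.INTER_CUBIC).astype(float)
c=np.clip((c/255)**.6*255,0,255).astype(np.uint8);cv2.imwrite("pics/w7c.png",c[:600] if 0 else cv2.resize(c,None,fx=.78,fy=.78))
```

```text
(no output)
```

View pics/w7c.png

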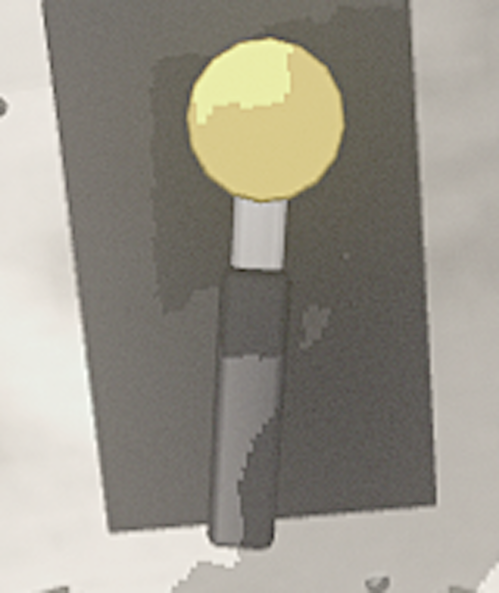

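Run:
```python
from h import *
import pickle;s,im=pickle.load(open("w7.pkl","rb"))
s=dict(s)
k=lambda x,y:(240+x/3.12,40+y/3.12)
h=ray(im,k(266,120),.067,s);a=ray(im,k(255.5,269),.047,s);b=ray(im,k(241,542),.047,s)
print(h,a,b)
for q in (a,b):print(np.linalg.norm((h-q)[:2]),np.degrees(np.arctan2(*(h-q)[:2][::-1])))
print(np.degrees(np.arctan2(*(a-b)[:2][::-1])))
print(ray(im,k(108,531),.003,s),ray(im,k(436,503),.003,s))
print(ray(im,(40,150),.097,s))
s["position"]=np.array([.4319,-.3219,.2149]);print(ray(im,k(266,120),.067,s))
go([.45,-.325,.1])
```

```text
[ 0.52289504 -0.3391965   0.067     ] [ 0.48225802 -0.33122743  0.047     ] [ 0.39745038 -0.3159915   0.047     ]
0.041411029345086586 -11.095111628240133
0.12757286194769793 -10.48021773117002
-10.18470440281486
[ 0.39394018 -0.26615215  0.003     ] [ 0.38976313 -0.38543802  0.003     ]
[ 0.4967958  -0.09387497  0.097     ]
[ 0.52317845 -0.33685003  0.067     ]
pos [ 0.4319 -0.3219  0.2149] yaw -6.98 tilt z [-9.e-04  5.e-04 -1.e+00] -> slide [ 18.5   0.9 114.9] roll 0.0
```

Run:
```python
from h import *
go([.462,-.3268,.07],-10.4)
```

```text
pos [ 0.4319 -0.3219  0.2149] yaw -6.98 tilt z [-9.e-04  5.e-04 -1.e+00] -> slide [ 30.6   1.3 144.9] roll 0.0598
```

>>> {"op": "jog_arm", "data": {"increments": [{"slide": [8, 0, 10], "roll": 0.02, "gripper": 0.6}, {"slide": [18, 1, 35], "roll": 0.04, "gripper": 0.6}, {"slide": [26, 1, 65], "roll": 0.06, "gripper": 0.6}, {"slide": [30, 1, 95], "roll": 0.06, "gripper": 0.6}, {"slide": [31, 1, 120], "roll": 0.06, "gripper": 0.6}, {"slide": [31, 1, 135], "roll": 0.06, "gripper": 0.6}, {"slide": [31, 1, 143], "roll": 0.06, "gripper": 0.6}, {"slide": [31, 1, 145], "roll": 0.06, "gripper": 0.6}, {"slide": [31, 1, 145], "roll": 0.06, "gripper": 0.6}, {"slide": [31, 1, 145], "roll": 0.06, "gripper": 0.6}]}}

```text
clock: 9.03
position: [0.4633, -0.3256, 0.0718]
ee_rot: [3.129, -0.282, 0.002]
force: [-0.4, -0.7, -0.2]
width: 0.601
```

Run:
```python
from h import *
s=arm.observe();im=arm.get_image("wrist");go([.462,-.3268,.016],-10.4)
f=im["frame"].copy()
th=np.radians(-10.4)
h=np.array([.523,-.338]);d=np.array([np.cos(th),np.sin(th)]);n=np.array([-d[1],d[0]])
def bx(x0,x1,w,z): return [[*(h-x0*d+w*n),z],[*(h-x0*d-w*n),z],[*(h-x1*d-w*n),z],[*(h-x1*d+w*n),z]]
cv2.polylines(f,[proj(im,bx(.041,.131,.011,.047),s).round().astype(int)],True,(0,255,0),1)
a=np.linspace(0,2*np.pi,60)
for z in (.067,): cv2.polylines(f,[proj(im,np.c_[h[0]+.022*np.cos(a),h[1]+.022*np.sin(a),a*0+z],s).round().astype(int)],True,(0,255,0),1)
cv2.imwrite("pics/w8.png",f)
```

```text
pos [ 0.4633 -0.3259  0.072 ] yaw -10.31 tilt z [ 1.9e-03 -9.0e-04 -1.0e+00] -> slide [-1.2  1.1 56. ] roll 0.0016
```

View pics/w8.png

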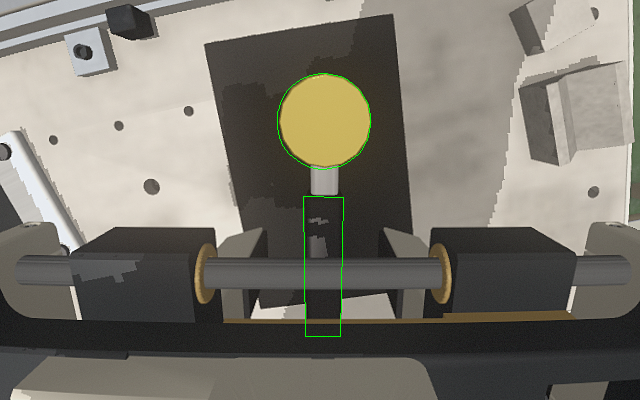

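>>> {"op": "jog_arm", "data": {"increments": [{"slide": [-1, 1, 8], "roll": 0, "gripper": 0.6}, {"slide": [-1, 1, 22], "roll": 0, "gripper": 0.6}, {"slide": [-1, 1, 38], "roll": 0, "gripper": 0.6}, {"slide": [-1, 1, 50], "roll": 0, "gripper": 0.6}, {"slide": [-1, 1, 56], "roll": 0, "gripper": 0.6}, {"slide": [-1, 1, 56], "roll": 0, "gripper": 0.6}, {"slide": [-1, 1, 56], "roll": 0, "gripper": 0.1}, {"slide": [-1, 1, 56], "roll": 0, "gripper": 0.1}, {"slide": [-1, 1, 56], "roll": 0, "gripper": 0.1}, {"slide": [-1, 1, 56], "roll": 0, "gripper": 0.1}], "newtons": 55}}

```text
clock: 9.92
position: [0.4616, -0.327, 0.0154]
ee_rot: [3.128, -0.283, 0.002]
force: [-0.6, -1.2, -0.4]
width: 0.356
```

Run:
```python
from h import *
s=arm.observe();print(s["clock"],s["position"],s["ee_rot"],s["width"],s["force"])
```

```text
9.9167 [ 0.46162948 -0.32696562  0.01540111] [ 3.12828341e+00 -2.82821982e-01  1.71586728e-03] 0.3555411697534163 [-0.58196316 -1.19661452 -0.41693431]
```

>>> {"op": "jog_arm", "data": {"increments": [{"slide": [0, 0, 0], "roll": 0, "gripper": 0.1}, {"slide": [0, 0, 0], "roll": 0, "gripper": 0.1}, {"slide": [0, 0, 0], "roll": 0, "gripper": 0.1}, {"slide": [0, 0, 0], "roll": 0, "gripper": 0.1}, {"slide": [0, 0, 0], "roll": 0, "gripper": 0.1}, {"slide": [0, 0, 0], "roll": 0, "gripper": 0.1}, {"slide": [0, 0, -5], "roll": 0, "gripper": 0.1}, {"slide": [0, 0, -12], "roll": 0, "gripper": 0.1}, {"slide": [0, 0, -18], "roll": 0, "gripper": 0.1}, {"slide": [0, 0, -20], "roll": 0, "gripper": 0.1}]}}

```text
clock: 10.75
position: [0.4615, -0.327, 0.0358]
ee_rot: [3.128, -0.283, 0.001]
force: [0.9, -0.3, -1.8]
width: 0.234
```

Run:
```python
from h import *
s=arm.observe();print(s["clock"],s["position"],s["ee_rot"],s["width"],s["force"],s["ft_torque"])
im=arm.get_image("wrist");cv2.imwrite("pics/w9.png",im["frame"])
im=arm.get_image("scene");cv2.imwrite("pics/s9.png",cv2.resize(im["frame"][80:280,270:520],None,fx=3,fy=3))
```

```text
10.75 [ 0.4615139  -0.32695586  0.03579294] [ 3.12833279e+00 -2.82881467e-01  1.38856523e-03] 0.23379229514999328 [ 0.90713459 -0.30284516 -1.75732482] [0.11084263 0.16746812 0.00282096]
```

View pics/w9.png

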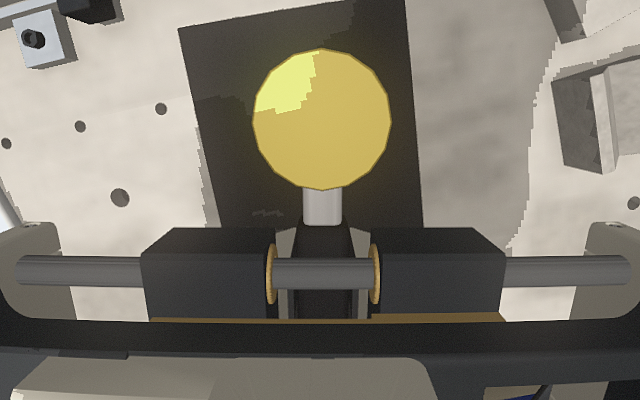

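View pics/s9.png

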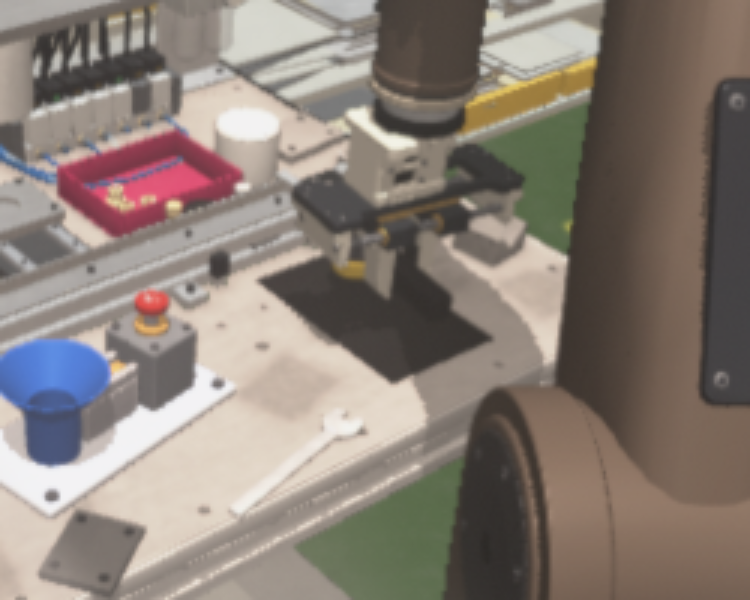

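Run:
```python
from h import *
go([.4344,-.0868,.17],0)
```

```text
pos [ 0.4615 -0.3269  0.0354] yaw -10.34 tilt z [ 9.e-04 -6.e-04 -1.e+00] -> slide [ -69.6 -231.3 -134.8] roll -0.1804
```

>>> {"op": "jog_arm", "data": {"increments": [{"slide": [0, 0, -15], "roll": 0, "gripper": 0.1}, {"slide": [0, 0, -40], "roll": 0, "gripper": 0.1}, {"slide": [-5, -15, -70], "roll": 0, "gripper": 0.1}, {"slide": [-12, -40, -95], "roll": -0.03, "gripper": 0.1}, {"slide": [-22, -70, -115], "roll": -0.06, "gripper": 0.1}, {"slide": [-32, -105, -128], "roll": -0.09, "gripper": 0.1}, {"slide": [-42, -140, -135], "roll": -0.12, "gripper": 0.1}, {"slide": [-52, -172, -135], "roll": -0.15, "gripper": 0.1}, {"slide": [-61, -200, -135], "roll": -0.18, "gripper": 0.1}, {"slide": [-66, -219, -135], "roll": -0.18, "gripper": 0.1}]}}

```text
clock: 11.68
position: [0.4345, -0.0963, 0.1699]
ee_rot: [-3.141, -0.007, 0.0]
force: [0.4, 0.1, -3.0]
width: 0.236
```

Run:
```python
from h import *
go([.4344,-.0868,.16],0)
```

```text
pos [ 0.4345 -0.0963  0.1699] yaw 0.25 tilt z [-2.e-04  5.e-04 -1.e+00] -> slide [-0.1 -9.5  9.9] roll 0.0043
```

>>> {"op": "jog_arm", "data": {"increments": [{"slide": [0, -5, 4], "roll": 0, "gripper": 0.1}, {"slide": [0, -9, 8], "roll": 0, "gripper": 0.1}, {"slide": [0, -11, 10], "roll": 0, "gripper": 0.1}, {"slide": [0, -11, 10], "roll": 0, "gripper": 0.1}, {"slide": [0, -11, 10], "roll": 0, "gripper": 0.1}, {"slide": [0, -11, 10], "roll": 0, "gripper": 0.1}, {"slide": [0, -11, 10], "roll": 0, "gripper": 0.1}, {"slide": [0, -11, 10], "roll": 0, "gripper": 0.1}, {"slide": [0, -11, 10], "roll": 0, "gripper": 0.1}, {"slide": [0, -11, 10], "roll": 0, "gripper": 0.1}]}}

```text
clock: 12.52
position: [0.4356, -0.0886, 0.1598]
ee_rot: [3.142, -0.001, 0.0]
force: [-0.1, -0.2, -2.6]
width: 0.233
```

Run:
```python
from h import *
go([.4344,-.0868,.16],0)
s=arm.observe();im=arm.get_image("wrist");f=im["frame"].copy()
a=np.linspace(0,2*np.pi,60)
def circ(c,r,z,col): cv2.polylines(f,[proj(im,np.c_[c[0]+r*np.cos(a),c[1]+r*np.sin(a),a*0+z],s).round().astype(int)],True,col,1)
c=s["position"][:2]+[.063,0]
circ(c,.022,s["position"][2]-.0124+.064,(0,255,0));circ(c,.022,s["position"][2]-.0124,(255,255,0));circ((.4974,-.0868),.014,.097,(255,0,255));circ((.476,.021),.045,.084,(0,255,0))
cv2.imwrite("pics/w10.png",f)
im=arm.get_image("scene");cv2.imwrite("pics/s10.png",cv2.resize(im["frame"][100:270,200:420],None,fx=3,fy=3))
im=arm.get_image("top");cv2.imwrite("pics/t10.png",cv2.resize(im["frame"][150:270,230:400],None,fx=4,fy=4))
```

```text
pos [ 0.4356 -0.0886  0.1598] yaw -0.03 tilt z [ 1.e-04 -1.e-04 -1.e+00] -> slide [-1.2 -1.8 -0.2] roll -0.0005
```

View pics/w10.png

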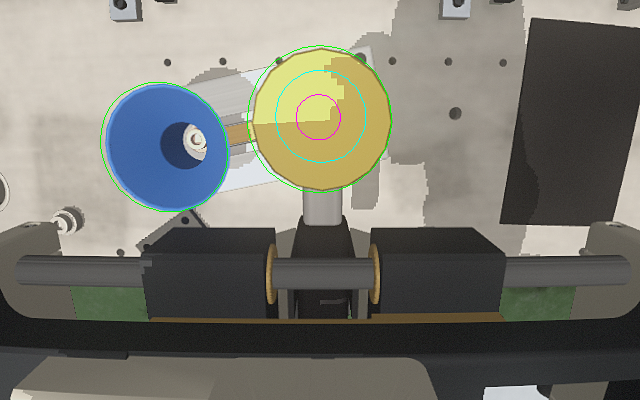

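View pics/s10.png

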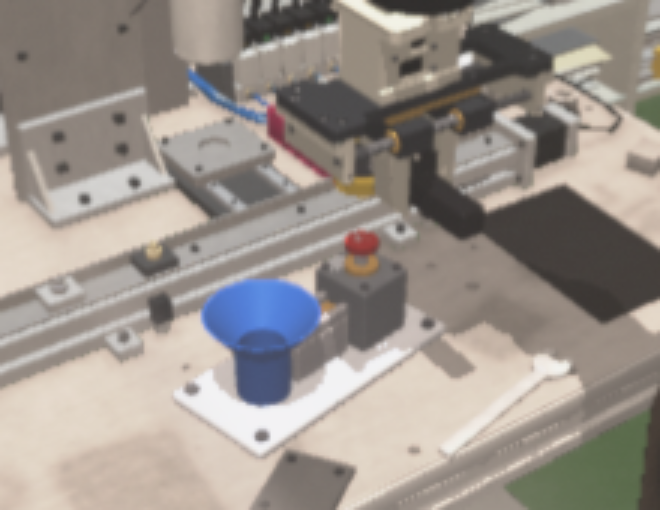

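View pics/t10.png

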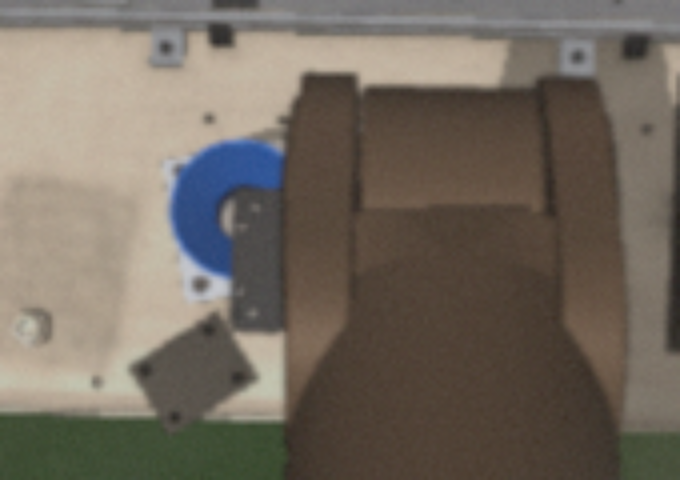

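>>> {"op": "jog_arm", "data": {"increments": [{"slide": [-1, 0, -6], "roll": 0, "gripper": 0.1}, {"slide": [-2, 0, -10], "roll": 0, "gripper": 0.1}, {"slide": [-2, 0, -10], "roll": 0, "gripper": 0.1}, {"slide": [-2, 0, 0], "roll": 0, "gripper": 0.1}, {"slide": [-2, 0, 28], "roll": 0, "gripper": 0.1}, {"slide": [-2, 0, 60], "roll": 0, "gripper": 0.1}, {"slide": [-2, 0, 60], "roll": 0, "gripper": 0.1}, {"slide": [-2, 0, 35], "roll": 0, "gripper": 0.1}, {"slide": [-2, 0, 5], "roll": 0, "gripper": 0.1}, {"slide": [-2, 0, -20], "roll": 0, "gripper": 0.1}], "newtons": 60}}

```text
clock: 13.5
position: [0.4333, -0.088, 0.1822]
ee_rot: [-3.141, -0.0, 0.001]
force: [0.6, 0.6, -2.3]
width: 0.24
```

Run:
```python
from h import *
go([.4344,-.0868,.16],0)
im=arm.get_image("scene");cv2.imwrite("pics/s11.png",cv2.resize(im["frame"][100:270,200:420],None,fx=3,fy=3))
s=arm.observe();print(s["force"],s["width"])
im=arm.get_image("wrist");cv2.imwrite("pics/w11.png",im["frame"])
```

```text
pos [ 0.4333 -0.088   0.1822] yaw 0.02 tilt z [-6.e-04  5.e-04 -1.e+00] -> slide [ 1.1 -1.2 22.2] roll 0.0003
[ 2.42362057 -0.04615773  1.37137972] 0.23863415660296017
```

View pics/s11.png

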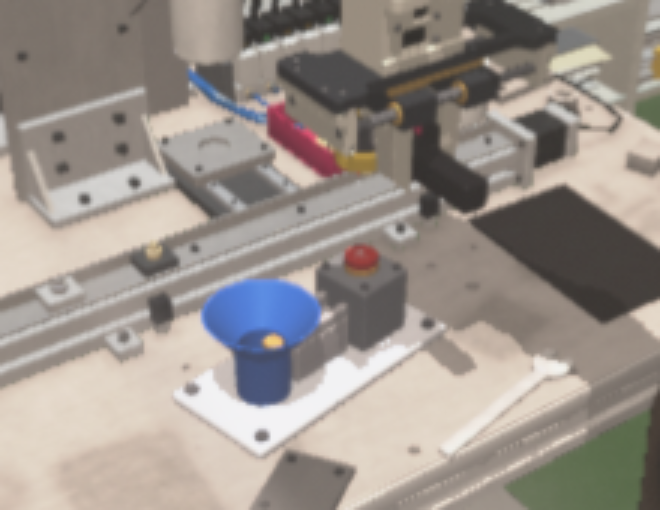

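View pics/w11.png

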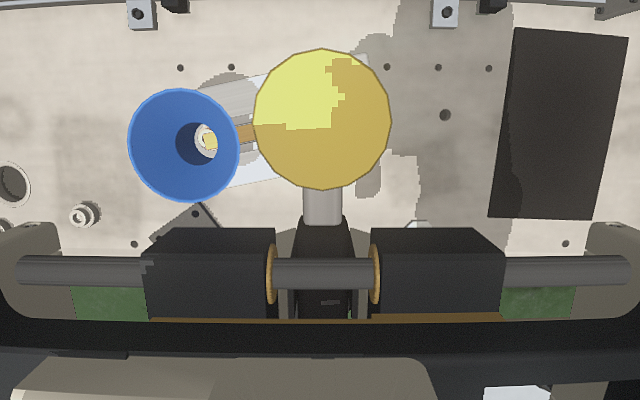

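Run:
```python
from h import *
go([.4616,-.327,.12],-10.35)
```

```text
pos [ 0.4362 -0.0884  0.1846] yaw -0.01 tilt z [ 0.0073 -0.001  -1.    ] -> slide [ 25.  238.5  65. ] roll 0.1805
```

>>> {"op": "jog_arm", "data": {"increments": [{"slide": [1, 10, 0], "roll": 0.0, "gripper": 0.1}, {"slide": [4, 35, 0], "roll": 0.03, "gripper": 0.1}, {"slide": [8, 70, 0], "roll": 0.06, "gripper": 0.1}, {"slide": [13, 105, 5], "roll": 0.09, "gripper": 0.1}, {"slide": [17, 140, 15], "roll": 0.12, "gripper": 0.1}, {"slide": [21, 175, 28], "roll": 0.15, "gripper": 0.1}, {"slide": [24, 205, 42], "roll": 0.18, "gripper": 0.1}, {"slide": [26, 225, 54], "roll": 0.18, "gripper": 0.1}, {"slide": [27, 235, 62], "roll": 0.18, "gripper": 0.1}, {"slide": [27, 238, 65], "roll": 0.18, "gripper": 0.1}]}}

```text
clock: 14.43
position: [0.4585, -0.3282, 0.1124]
ee_rot: [-3.128, 0.287, 0.006]
force: [0.0, 0.3, -3.2]
width: 0.239
```

Run:
```python
from h import *
go([.4616,-.327,.022],-10.35)
```

```text
pos [ 0.4585 -0.3282  0.1124] yaw -10.48 tilt z [-0.0037  0.0012 -1.    ] -> slide [ 3.2 -1.7 90.4] roll -0.0023
```

>>> {"op": "jog_arm", "data": {"increments": [{"slide": [1, 0, 8], "roll": 0, "gripper": 0.1}, {"slide": [1, -1, 22], "roll": 0, "gripper": 0.1}, {"slide": [1, -1, 40], "roll": 0, "gripper": 0.1}, {"slide": [1, -1, 56], "roll": 0, "gripper": 0.1}, {"slide": [1, -1, 68], "roll": 0, "gripper": 0.1}, {"slide": [1, -1, 76], "roll": 0, "gripper": 0.1}, {"slide": [1, -1, 80], "roll": 0, "gripper": 0.1}, {"slide": [1, -1, 80], "roll": 0, "gripper": 0.1}, {"slide": [1, -1, 80], "roll": 0, "gripper": 0.1}, {"slide": [1, -1, 80], "roll": 0, "gripper": 0.1}]}}

```text
clock: 15.27
position: [0.4622, -0.3257, 0.0356]
ee_rot: [3.128, -0.282, 0.002]
force: [-0.7, 0.6, -2.2]
width: 0.232
```

Run:
```python
from h import *
go([.4616,-.327,.0154],-10.35)
s=arm.observe();print(s["force"])
im=arm.get_image("wrist");cv2.imwrite("pics/w12.png",im["frame"])
```

```text
pos [ 0.4622 -0.3257  0.0356] yaw -10.31 tilt z [ 1.2e-03 -6.0e-04 -1.0e+00] -> slide [-0.4  1.4 20.2] roll 0.0007
[-0.70666585  0.55308347 -2.19936141]
```

View pics/w12.png

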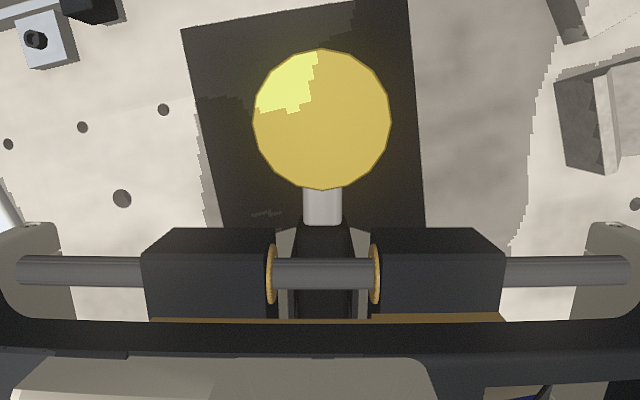

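>>> {"op": "jog_arm", "data": {"increments": [{"slide": [0, 1, 4], "roll": 0, "gripper": 0.1}, {"slide": [0, 1, 9], "roll": 0, "gripper": 0.1}, {"slide": [0, 1, 13], "roll": 0, "gripper": 0.1}, {"slide": [0, 1, 16], "roll": 0, "gripper": 0.1}, {"slide": [0, 1, 18], "roll": 0, "gripper": 0.1}, {"slide": [0, 1, 19], "roll": 0, "gripper": 0.1}, {"slide": [0, 1, 19.5], "roll": 0, "gripper": 0.1}, {"slide": [0, 1, 19.5], "roll": 0, "gripper": 0.1}, {"slide": [0, 1, 19.5], "roll": 0, "gripper": 0.1}, {"slide": [0, 1, 19.5], "roll": 0, "gripper": 0.1}]}}

```text
clock: 16.15
position: [0.4617, -0.3267, 0.0153]
ee_rot: [3.129, -0.283, 0.001]
force: [0.7, 0.4, -2.2]
width: 0.234
```

Run:
```python
from h import *
s=arm.observe();print(s["position"],s["force"],s["ft_torque"])
```

```text
[ 0.46167892 -0.32670047  0.01532676] [ 0.66525127  0.40622801 -2.16819147] [ 0.08305476  0.16543703 -0.05314923]
```

>>> {"op": "jog_arm", "data": {"increments": [{"slide": [0, 0, 0.3], "roll": 0, "gripper": 0.1}, {"slide": [0, 0, 0.6], "roll": 0, "gripper": 0.1}, {"slide": [0, 0, 0.9], "roll": 0, "gripper": 0.1}, {"slide": [0, 0, 1], "roll": 0, "gripper": 0.1}, {"slide": [0, 0, 1], "roll": 0, "gripper": 0.1}, {"slide": [0, 0, 1], "roll": 0, "gripper": 0.1}, {"slide": [0, 0, 1], "roll": 0, "gripper": 0.1}, {"slide": [0, 0, 1], "roll": 0, "gripper": 0.1}, {"slide": [0, 0, 1], "roll": 0, "gripper": 0.1}, {"slide": [0, 0, 1], "roll": 0, "gripper": 0.1}]}}

```text
clock: 16.98
position: [0.4615, -0.3267, 0.0149]
ee_rot: [3.128, -0.283, 0.001]
force: [-3.5, 1.0, 7.7]
width: 0.234
```

Run:
```python
from h import *
for i in range(3):
    s=arm.observe();print(s["position"],s["force"],s["ft_torque"]);arm.get_image("top")
```

```text
[ 0.46154452 -0.32670547  0.01492579] [-3.48119565  1.03441648  7.72092621] [0.40138475 0.54577988 0.04618405]
[ 0.46152566 -0.32670807  0.01490955] [-3.21137316  1.99326445  7.31254104] [0.37807311 0.49780511 0.0611896 ]
[ 0.46152659 -0.32673394  0.01489698] [-3.285567    2.49118756  7.35396185] [0.39212454 0.52082346 0.04341612]
```

>>> {"op": "jog_arm", "data": {"increments": [{"slide": [0, 0, -0.3], "roll": 0, "gripper": 0.1}, {"slide": [0, 0, -0.6], "roll": 0, "gripper": 0.1}, {"slide": [0, 0, -0.6], "roll": 0, "gripper": 0.1}, {"slide": [0, 0, -0.6], "roll": 0, "gripper": 0.3}, {"slide": [0, 0, -0.6], "roll": 0, "gripper": 0.45}, {"slide": [0, 0, -0.6], "roll": 0, "gripper": 0.6}, {"slide": [0, 0, -0.6], "roll": 0, "gripper": 0.6}, {"slide": [0, 0, -0.6], "roll": 0, "gripper": 0.6}, {"slide": [0, 0, -0.6], "roll": 0, "gripper": 0.6}, {"slide": [0, 0, -0.6], "roll": 0, "gripper": 0.6}]}}

```text
clock: 17.97
position: [0.4614, -0.3266, 0.0148]
ee_rot: [3.129, -0.283, -0.0]
force: [-0.5, 0.1, -0.3]
width: 0.594
```

>>> {"op": "jog_arm", "data": {"increments": [{"slide": [0, 0, -2], "roll": 0, "gripper": 0.6}, {"slide": [0, 0, -8], "roll": 0, "gripper": 0.6}, {"slide": [0, 0, -20], "roll": 0, "gripper": 0.6}, {"slide": [0, 0, -40], "roll": 0, "gripper": 0.6}, {"slide": [0, 0, -65], "roll": 0, "gripper": 0.6}, {"slide": [0, 0, -95], "roll": 0, "gripper": 0.6}, {"slide": [0, 0, -125], "roll": 0, "gripper": 0.6}, {"slide": [-10, 0, -150], "roll": 0, "gripper": 0.6}, {"slide": [-20, 0, -170], "roll": 0, "gripper": 0.6}, {"slide": [-25, 0, -180], "roll": 0, "gripper": 0.6}]}}

```text
clock: 18.8
position: [0.4369, -0.3227, 0.1987]
ee_rot: [3.127, -0.283, 0.006]
force: [0.4, 0.6, -0.7]
width: 0.601
```

Run:
```python
from h import *
s=arm.observe();print(s["clock"],s["position"],s["force"],s["width"])
im=arm.get_image("wrist");cv2.imwrite("pics/w13.png",im["frame"])
im=arm.get_image("scene");cv2.imwrite("pics/s13.png",cv2.resize(im["frame"][110:330,180:450],None,fx=2.7,fy=2.7))
```

```text
18.8 [ 0.43692726 -0.32267281  0.19873405] [ 0.37658113  0.6410279  -0.70392023] 0.6008842819990998
```

View pics/w13.png

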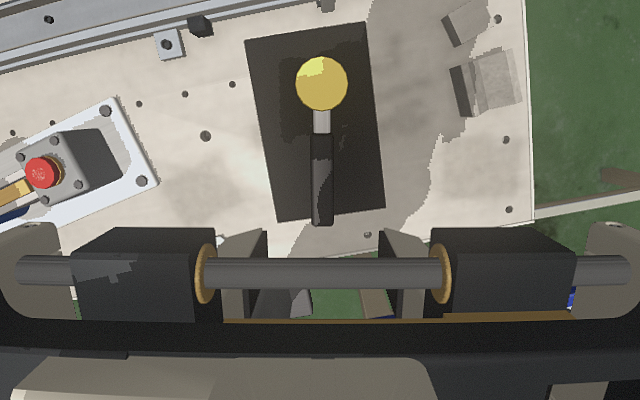

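View pics/s13.png

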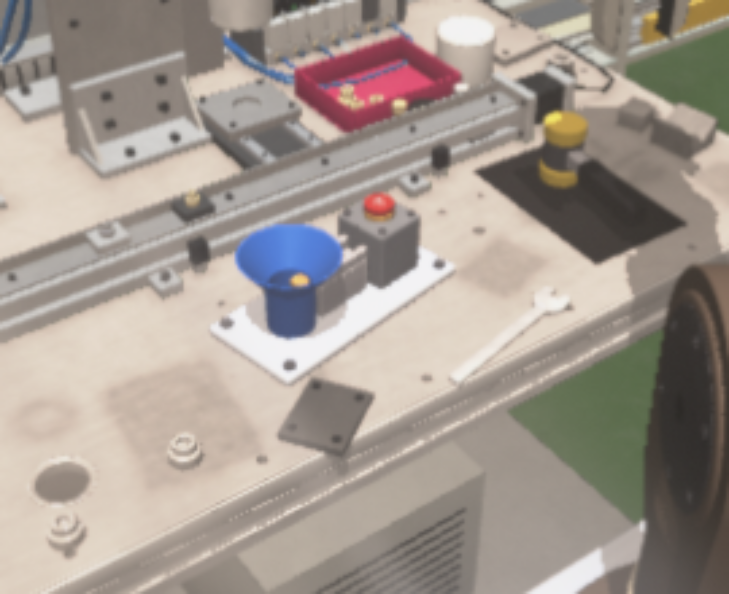

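>>> {"op": "jog_arm", "data": {"increments": [{"slide": [0, 0, 0], "roll": 0, "gripper": 0.6}, {"slide": [0, 0, 0], "roll": 0, "gripper": 0.6}, {"slide": [0, 0, 0], "roll": 0, "gripper": 0.6}, {"slide": [0, 0, 0], "roll": 0, "gripper": 0.6}, {"slide": [0, 0, 0], "roll": 0, "gripper": 0.6}, {"slide": [0, 0, 0], "roll": 0, "gripper": 0.6}, {"slide": [0, 0, 0], "roll": 0, "gripper": 0.6}, {"slide": [0, 0, 0], "roll": 0, "gripper": 0.6}, {"slide": [0, 0, 0], "roll": 0, "gripper": 0.6}, {"slide": [0, 0, 0], "roll": 0, "gripper": 0.6}]}}

```text
clock: 19.73
position: [0.4369, -0.3221, 0.1949]
ee_rot: [3.129, -0.283, 0.0]
force: [1.0, -0.5, 0.1]
width: 0.599
```

Run:
```python
from h import *
print(arm.sign_off())
```

```text
the job is handed in; nothing more can be done
None
```

The job is done and handed in at about 19.7 s. The copper part is in the well under the keeper bar, and the mallet is back on its mat. I got no verdict, so this rests on my own images.

- **Copper part:** I dropped it through the blue funnel. The wrist image showed it upright at the bottom of the well before the strike.
- **Pin:** I struck it once with the mallet, at a commanded speed of about 0.38 m/s, and did not touch it by hand. The images afterwards show the red head down and the brass keeper bar across the well. I judged "fully down" by eye and did not measure the height.
- **Mallet:** It stands upright on its head on the mat, within about 1 mm of where it was by the arm's readings. My first lowering stopped just short of the mat, so I went 1 mm further. That pressed it down with roughly 10 N, and I eased that off before letting go.
- **Grey parts:** Both still stand where they were in the last scene image.
- **Disagreements between measurements:** The scene and top cameras differed by about 5 mm on the parts. One wrist view, with the pin at its edge, put the pin 7 mm off. I used the close wrist-camera views instead, and those matched to about 2 mm.
- **Forces:** I could only read the wrist force at the end of each move, where the highest reading was about 8.5 N. The peak during the strike was not recorded.

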